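Fit the coconut scraper in the drive's collet and tighten the nut

ROBOT

A 6-joint arm with a two-finger parallel gripper is mounted at the origin on a cart in front of the work surface, level with it; the furniture and walls round the work are solid. World frame = base frame: x ahead of the robot, y to its left, z up, the work surface at z = 0. Lengths are in m, angles in rad, forces in N, time in s.
With the tool pointing down it reaches from about 0.3 to 0.75 m from the base axis. Payload 8.5 kg.
Tool frame: the origin (TCP) lies midway between the tips of the shut fingers; the grasp point (between the pads) lies 19 mm behind it; z points along the fingers, y is the line along which they close (so a half turn about z gives the same grasp; the last joint's range is limited). The gripper opens to 85 mm and grips with 20 to 120 N. Pads are 22 mm wide; open, the fingers measure 114 mm over their backs; the gripper's body (76 mm by 85 mm) begins 54 mm behind the grasp point. The pads swing forward as they close: fully open they stand 13 mm farther back than shut.
Start: joints at [1.127, 0.381, 1.297, -0, 1.464, -0.215], TCP at [0.125, 0.536, 0.231] pointing down, gripper open.
Joint ranges: [-3.11, 3.11], [-0.89, 2.33], [0.22, 2.48], [-1.42, 4.56], [0.17, 2.85], [-2.88, 2.88]. Speed limits (rad/s): [2.39, 2.39, 3.14, 3.14, 3.14, 3.14].

INTERFACE

Orientations are given as a rotation vector (axis times angle).
In Python, from bench import * gives the robot as it stands. The module is installed in compiled form; this text tells all that it offers.
- The arm moves only by the shell command python3 -m crank 'ROWS' [OPENING]. ROWS is text: rows parted by semicolons, each of 4 numbers parted by spaces: the shift along the tool's x, y, z in units of 25 mm (1.0 is 25 mm), then the turn about the tool's z in degrees. In form: tx ty tz yaw; .... A call has 1 to 8 rows; each row is the pose to reach, as a shift and turn from the pose commanded when the call began, along the tool's axes at that moment; what a row does not reach only later rows make up. A row lasts 1/10 s, in which the tool goes at most 50 mm and 8.59 degrees, less where a joint would pass 70% of its speed; a pose out of reach is approached as far as the arm can. A call with a gripper value outside its range is refused whole. OPENING is the opening, from 0 (shut) to 1 (fully open), set as the call begins (- or left out, the last holds). The fingers move at their own pace and stop on an object; the grip force is fixed at half the most. Time passes only in rows, so rows that repeat a pose let the fingers close. It gives the time, the measured TCP pose, the force, the opening and the grip force at its end, in the units of the state.
- state(): the state, without advancing time (a new reading comes with each control period).
- capture(name): name is "scene" or "top" or "wrist"; returns a dict with "pixels" (400x640x3 uint8, red, green, blue), "fx", "fy", "cx", "cy" (pixels), "dist_coeffs" ([k1, k2, p1, p2, k3] as OpenCV has them; the pictures are not rectified), "pose" (4x4, takes a point from camera to world coordinates); the wrist camera has in their place "tool_from_camera" (4x4, takes a point from camera to tool coordinates, whose origin is the TCP and whose axes are the flange's). Camera axes: x right, y up, looking along -z (the intrinsics and any distortion apply to the point x, -y, -z); pixel columns grow to the right and rows downward; lengths in m; the calibration is good to about 2 mm. A picture is of the moment at which its call begins: read the wrist's pose just before it. There is no depth.
- hand_in(): hands the job in; it is judged then, once.
Trained networks look in the newest picture that a camera, given by its name, has taken for a name from the list of things; names that differ only in an ending like _2 or _b are one class to them, and where a whole thing is asked for, a point or a joint stands for the part that bears it (a point fixed in the world has none). Each returns a list of dicts, best first, with "conf" (0 to 1); they miss things now and then, are a little off and sometimes report something else, mostly with a low value. They report only what shows in the picture. A call takes as long as a camera call. They do not tell look-alikes from the thing itself.
- outline_of(camera, label): "mask" (400x640 bool, what is visible of it) and "rect" ([left, top, right, bottom] in pixels, round what is visible of it).
The state is a dict: "time": time; "joints": joint angles; "qd": joint speeds; "tau": joint torques, N m; "ee_pos": TCP position; "tool_rot": TCP orientation; "force": force on the tool from outside, world axes, zero at the start; "moment": the same for the moment, N m; "finger_gap": opening from 0.0 (shut) to 1.0 (fully open); "gripper_force": force on a finger pad.
Only numpy, scipy, OpenCV 4.12 (cv2) and the standard library are available. Lean on these libraries where they do the work, as an engineer would, in place of code of your own. Each camera call takes 0.05 s, during which the arm holds its last target. There are 200 camera calls.

TASK

Take the domed coconut scraper out of its holder and set its shank into the collet of the table drive, pressing only lightly and feeling round until its square foot drops fully home in the drive shaft. Then turn the knurled collet nut clockwise until the jaws grip the shank firmly, but do not overtighten it. Leave the pointed juicing cone in the holder, disturb nothing else, and let go when done.

Things in the scene. Friction and masses are not known exactly. Their poses are not given: they have to be found in the camera images.
- drive: table drive: round white motor base 172 mm across and 52 mm high, fixed to the worktop, with a steel catch dish (rim 172 mm across, 72 mm above the worktop; floor 150 mm wide at 55 mm) on top and the upright collet in its middle, on a boss 38 mm in diameter. Origin: centre of its underside, on the collet's axis, z up; x points away from the dial on its front
- collet_mouth (a point): centre of the open top of the collet nut, 96 mm above the worktop, on the collet's axis. Below it a round bore, at the start at least 20 mm wide between the jaws (shank: 18 mm), then, 13 mm down, the drive shaft's square socket
- socket_floor (a point): centre of the floor of the square socket in the drive shaft, on the collet's axis, 20 mm below collet_mouth. The socket is 14.6 mm wide and 7 mm deep; at what angle the shaft stands is not told, and it is geared: it cannot be turned by hand. A foot at a wrong angle stops 4.5 to 7 mm above the floor; within 0.1 rad (four times a turn) it drops in. Press with 5 to 10 N, never over 40
- nut_middle (a point): point on the collet's axis at half height of the knurled steel nut, a round ring 54 mm in diameter and 23 mm tall; 29 mm of free room below this point, and the head of a fitted scraper ends 46 mm above it. Clockwise from above closes the jaws, 2 mm a radian. Steady drag 0.35 N m; stays where left. How far it is unscrewed at the start is not told: the jaws meet the shank after 0.5 to 1.4 rad
- jaws (a point): point on the collet's axis amid its three brass jaws, inside the nut, which all close equally. Once they meet the shank, the torque on the nut climbs above its free drag by 0.6 N m a radian. At a rise of 0.25 N m (about 40 N a jaw) they grip firmly; each must hold with over 12 N (a rise of 0.12 N m at the least); 0.42 N m (70 N) overtightens
- scraper: coconut scraper: steel attachment with a squat domed head with toothed ribs. Origin: centre of its foot's underside, z up. Foot 13 mm square, its lowest 2.5 mm tapering to 10 mm, flats along its x and y, z = 0 to 8 mm; round shank 18 mm thick to z = 30 mm; head 38 mm thick, sides upright at z = 34 to 45 mm, top at 54 mm. 0.1 kg. Starts upright in one of the holder's cups; fully home, its origin is at the socket's floor
- reamer: juicing cone, a steel attachment with the same foot and shank but a pointed, ribbed head 38 mm wide, tip 60 mm above its origin (underside of the foot). Stands in the holder's other cup and stays there
- holder: grey plastic holder fixed to the worktop: a plate 64 x 150 x 8 mm with two cups at y = -40 and +40 mm in its frame. Origin: centre of its underside, long side along its y. Cups: outside 30 mm, bore 21 mm, floor 8.5 mm and rim 28 mm above the worktop
- coconut: a husked brown coconut, about 118 x 176 x 101 mm; a bystander. Origin: centre of its underside
- bowl: a small steel bowl, 104 mm across, 42 mm high; a bystander. Origin: centre of its underside
- tea_glass: a small tea glass, 57 mm across, 86 mm high; a bystander. Origin: centre of its underside
- mug: an orange mug, 84 mm across, 92 mm high; a bystander. Origin: centre of its underside
- lemon: a lemon, 83 x 58 mm; a bystander. Origin: centre of its underside
- lime: a lime, 55 x 48 mm; a bystander. Origin: centre of its underside
- teaspoon: a steel teaspoon, 132 mm long; a bystander. Origin: centre of its underside
Not all that is in view belongs to the job. Leave any blue look-alike of the scraper alone.

How it is judged:
On the way, in this order (a step that is already met when the one before it is completed fails the run):
1. the scraper stands in the collet with its square foot fully home in the drive shaft (z of scraper in the frame of collet_mouth below -0.0175 m and horizontal distance between scraper and collet_mouth below 0.003 m and angle between scraper's own z axis and vertical below 0.08 rad), for 0.2 s.
2. all three jaws grip the shank firmly (all of step 1 and contact force between each of jaw_1_c0, jaw_2_c0, jaw_3_c0 and scraper above 12 N), for 0.2 s.
At the end, for the whole second after the job is handed in: The scraper is upright (within 0.08 rad) in the collet with its foot within 2.5 mm of the socket's floor, each of the three jaws presses on its shank with more than 12 N, it is at rest, and the cone still stands in the holder (all of step 2 and linear speed of scraper below 0.01 m/s and horizontal distance between reamer and holder below 0.05 m and height (world z) of reamer below 0.02 m); the robot touches nothing.
It fails at once if the nut is overtightened: a jaw presses on the shank with more than 70 N (contact force between any of jaw_1_c0, jaw_2_c0, jaw_3_c0 and scraper above 70 N).
It fails at once if the scraper is forced down: it presses on the drive shaft's socket with more than 40 N (contact force between any of spindle_c0, spindle_c1, spindle_c2, spindle_c3, spindle_c4 and scraper above 40 N).
It fails at once if the juicing cone is taken out of its cup (distance of reamer from where it was at the start of the episode above 0.015 m).
It fails at once if the coconut, bowl, tea glass, mug, lemon, lime or teaspoon is moved more than 25 mm (distance of any of coconut, bowl, tea_glass, mug, lemon, lime, teaspoon from where it was at the start of the episode above 0.025 m).
It also fails if it takes over 72 s, if anything falls off the work surface, if the arm or the gripper's body presses on something with over 40 N, if the wrist force passes 120 N, or if a joint passes its speed limit or range.

## Working session

There is one attempt and no reset: what is moved stays moved. The work goes in short steps, Python scripts to look and compute and a shell command to move; the robot and the scene stay as the last step left them, time stands still between calls to the robot, and variables do not carry over. Pictures are saved under pics/ and viewed, at most 10 in all, crops included, and the job is handed in when it is done.

```bash
mkdir -p pics; cat > h.py <<'E'
from bench import *
import numpy as np, cv2
from scipy.spatial.transform import Rotation as R
def cam(name):
    s=state(); c=capture(name); 
    if name=="wrist":
        T=np.eye(4);T[:3,:3]=R.from_rotvec(s["tool_rot"]).as_matrix();T[:3,3]=s["ee_pos"]
        c["pose"]=T@np.array(c["tool_from_camera"])
    c["pose"]=np.array(c["pose"]); c["K"]=np.array([[c["fx"],0,c["cx"]],[0,c["fy"],c["cy"]],[0,0,1.]]); c["d"]=np.array(c["dist_coeffs"],float)
    return c
def ray(c,uv):
    p=cv2.undistortPoints(np.array([[uv]],float),c["K"],c["d"])[0,0]
    return c["pose"][:3,3], c["pose"][:3,:3]@np.array([p[0],-p[1],-1])
def atz(c,uv,z):
    o,d=ray(c,uv); return o+d*(z-o[2])/d[2]
def proj(c,P):
    P=np.atleast_2d(P).astype(float); q=(P-c["pose"][:3,3])@c["pose"][:3,:3]; q=q*[1,-1,-1]
    return cv2.projectPoints(q,np.zeros(3),np.zeros(3),c["K"],c["d"])[0][:,0]
def save(c,name,crop=None,s=1):
    im=c["pixels"][:,:,::-1]
    if crop: x0,y0,x1,y1=crop; im=im[y0:y1,x0:x1]
    cv2.imwrite("pics/"+name,cv2.resize(im,None,fx=s,fy=s,interpolation=cv2.INTER_CUBIC))
E
python3 - <<'E'
from h import *
s=state();print(s)
ims=[]
for n in ["scene","top"]:
    c=cam(n); save(c,n+".png"); print(n,c["pose"].round(3).tolist(),c["fx"],c["d"])
    for l in ["drive","nut_middle","scraper","reamer","holder","jaws"]:
        for r in outline_of(n,l)[:3]:
            m=r["mask"]; ys,xs=np.nonzero(m); print(l,round(r["conf"],2),r["rect"],xs.mean().round(1),ys.mean().round(1), atz(c,(xs.mean(),ys.mean()),0.05).round(3))
E
```

```text
{'time': 0.0, 'joints': array([ 1.12669632e+00,  3.81195180e-01,  1.29829920e+00, -2.11455776e-05,
        1.46360672e+00, -2.15288378e-01]), 'qd': array([ 0.00078684,  0.00091641, -0.00061023,  0.00047214, -0.00014082,
       -0.00268211]), 'tau': array([ 1.02076989e-03, -4.48457873e+01, -2.31274974e+01, -1.28283295e-04,
        4.70937928e-03, -3.61547634e-06]), 'ee_pos': array([0.12461566, 0.53537699, 0.23069926]), 'tool_rot': array([-3.58575801e-01, -3.12058959e+00,  2.25220822e-03]), 'force': array([ 0.31657772, -0.67110993,  0.29426103]), 'moment': array([ 0.00593328, -0.04841404, -0.02751841]), 'gripper_force': 0.0, 'finger_gap': 0.9955825313839369}
scene [[0.735, 0.269, -0.622, -0.097], [-0.678, 0.276, -0.682, -0.777], [-0.011, 0.923, 0.385, 0.496], [0.0, 0.0, 0.0, 1.0]] 367.5224388479046 [-0.01461563  0.          0.          0.          0.        ]
drive 0.78 [325.4, 223.8, 397.0, 284.4] 360.9 253.8 [ 0.465 -0.305  0.05 ]
drive 0.2 [386.9, 302.2, 446.8, 353.6] 413.5 326.5 [ 0.352 -0.523  0.05 ]
nut_middle 0.83 [325.6, 223.1, 399.7, 288.4] 361.4 253.7 [ 0.466 -0.306  0.05 ]
s
[... 539 characters left out ...]
944], [0.0, 0.0, 0.0, 1.0]] 517.8348677973254 [-0.1214888  0.         0.         0.         0.       ]
drive 0.59 [339.8, 198.4, 388.8, 249.5] 362.9 225.2 [ 0.482 -0.292  0.05 ]
nut_middle 0.59 [341.1, 199.7, 390.0, 247.9] 363.2 224.9 [ 0.483 -0.293  0.05 ]
scraper 0.61 [271.5, 224.7, 279.4, 231.9] 272.0 228.1 [0.477 0.043 0.05 ]
scraper 0.46 [240.3, 258.9, 249.3, 266.2] 243.2 258.6 [0.366 0.149 0.05 ]
reamer 0.61 [248.2, 230.4, 254.9, 240.8] 250.8 233.6 [0.458 0.121 0.05 ]
holder 0.6 [243.4, 222.2, 285.3, 243.8] 262.7 232.5 [0.461 0.077 0.05 ]
holder 0.56 [338.7, 201.2, 391.0, 251.5] 363.4 224.9 [ 0.483 -0.294  0.05 ]
jaws 0.77 [340.2, 199.5, 389.1, 250.0] 363.3 224.9 [ 0.483 -0.293  0.05 ]
```

```bash
python3 - <<'E'
import cv2,numpy as np
a=cv2.imread("pics/scene.png")[150:370,190:510];b=cv2.imread("pics/top.png")[150:310,190:430]
a=cv2.resize(a,(640,440)) if 0 else a
cv2.imwrite("pics/t2.png",cv2.resize(b,(780,520),interpolation=cv2.INTER_CUBIC))
cv2.imwrite("pics/s2.png",cv2.resize(a,(800,550),interpolation=cv2.INTER_CUBIC))
E
```

```text
(no output)
```

View pics/t2.png

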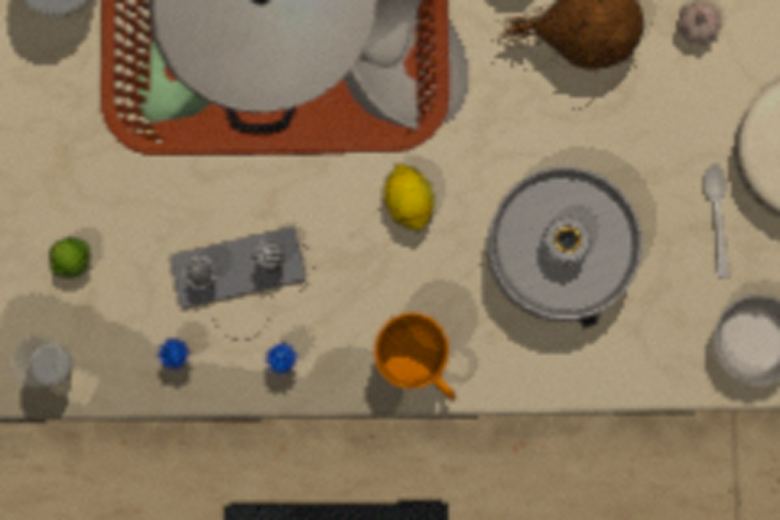

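View pics/s2.png

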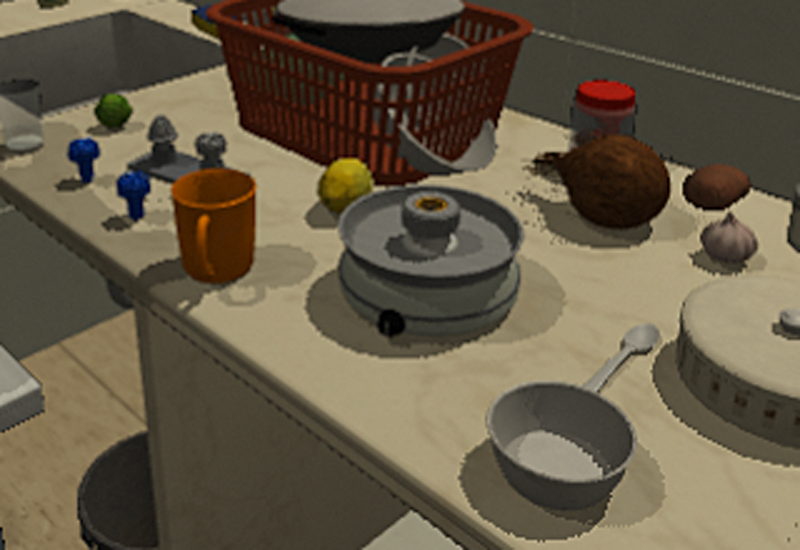

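Candidates for the scraper, in full-picture pixels of the top view:
- Steel domed head, right cup, (272,229). In the scene view it is at (274,209).
- Steel pointed cone, left cup, (252,233).
- Blue look-alikes at (243,259) and (276,260).

I choose the steel domed one at (272,229), about (0.477, 0.043). I'll go above it and check with the wrist camera.

```bash
python3 -m crank '-18.2 -16 0 60;-18.2 -16 0 60;-18.2 -16 0 60;-18.2 -16 0 60;-18.2 -16 0 60;-18.2 -16 0 60;-18.2 -16 0 60;-18.2 -16 0 60' 0.8; python3 -m crank '0 0 0 0;0 0 0 0'
python3 - <<'E'
from h import *
c=cam("wrist");s=state();print(s["ee_pos"],s["tool_rot"],s["joints"]);print(np.array(c["tool_from_camera"]).round(3))
print(R.from_rotvec(s["tool_rot"]).as_matrix().round(3))
E
```

```text
time: 1.5
ee_pos: [0.3582, 0.2085, 0.2316]
tool_rot: [1.876, 2.519, 0.001]
force: [0.9, 1.5, -0.3]
finger_gap: 0.799
gripper_force: 0.0
time: 1.7
ee_pos: [0.3578, 0.2096, 0.2313]
tool_rot: [-1.874, -2.521, -0.0]
force: [0.3, 0.2, 0.7]
finger_gap: 0.803
gripper_force: 0.0
[0.35716546 0.21045266 0.23132521] [-1.87142075e+00 -2.52290261e+00 -4.49158504e-05] [ 2.44889573e-01  1.41077351e-01  1.63715204e+00  3.14040992e-04
  1.36357871e+00 -4.95415340e-02]
[[ 0.     0.962  0.272  0.069]
 [ 1.     0.    -0.001 -0.001]
 [-0.001  0.272 -0.962 -0.142]
 [ 0.     0.     0.     1.   ]]
[[-0.29   0.957 -0.   ]
 [ 0.957  0.29   0.   ]
 [ 0.    -0.    -1.   ]]
```

```bash
python3 -m crank '-7.8 2.66 0 0;-7.8 2.66 0 0;-7.8 2.66 0 0;-7.8 2.66 0 0;-7.8 2.66 0 0;-7.8 2.66 0 0;-7.8 2.66 0 0;-7.8 2.66 0 0' 0.8
python3 - <<'E'
from h import *
c=cam("wrist");save(c,"w1.png")
for l in ["scraper","reamer","holder"]:
    for r in outline_of("wrist",l)[:3]:
        ys,xs=np.nonzero(r["mask"]); print(l,round(r["conf"],2),r["rect"],xs.mean().round(1),ys.mean().round(1), atz(c,(xs.mean(),ys.mean()),0.05).round(4))
        if l=="holder":
            b=cv2.boxPoints(cv2.minAreaRect(np.c_[xs,ys].astype(np.float32))); print([atz(c,p,0.008).round(4).tolist() for p in b])
E
```

```text
time: 2.55
ee_pos: [0.4769, 0.0448, 0.2315]
tool_rot: [-1.868, -2.526, -0.0]
force: [-0.9, 1.1, 0.6]
finger_gap: 0.803
gripper_force: 0.0
scraper 0.95 [230.5, 27.0, 270.4, 64.3] 250.5 44.9 [0.371  0.1522 0.05  ]
scraper 0.83 [202.4, 139.8, 237.0, 177.2] 218.0 158.4 [0.3645 0.0339 0.05  ]
scraper 0.76 [305.6, 166.1, 341.0, 194.2] 322.4 178.7 [0.4772 0.0453 0.05  ]
reamer 0.9 [308.5, 85.5, 348.8, 121.7] 329.0 101.6 [0.4601 0.1233 0.05  ]
holder 0.75 [292.9, 70.3, 358.8, 202.1] 325.0 133.6 [0.4657 0.0917 0.05  ]
[[0.4531, 0.0027, 0.008], [0.4206, 0.1499, 0.008], [0.4831, 0.1654, 0.008], [0.5226, 0.0194, 0.008]]
```

View pics/w1.png

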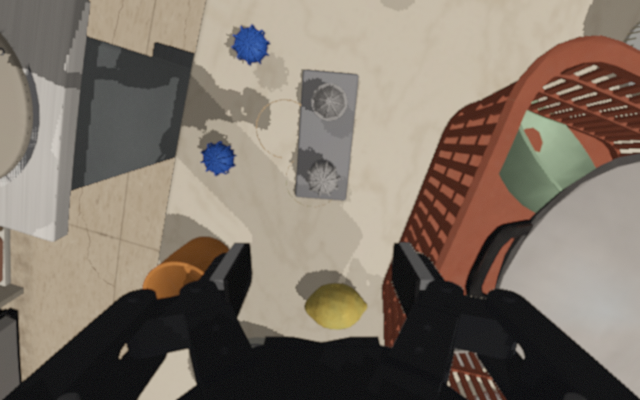

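Wrist view: reamer (pointed) at (329,101), the domed steel scraper at (322,178) in the same holder. The blue look-alikes are at (250,45) and (218,158). The mug and basket are clear of the fingers. I'm descending part way for the close check.

```bash
python3 -m crank '0 0 2 4.6;0 0 4.5 4.6;0 0 4.5 4.6;0 0 4.5 4.6;0 0 4.5 4.6;0 0 4.5 4.6' 0.8
python3 - <<'E'
from h import *
c=cam("wrist");s=state();save(c,"w2.png",(200,60,440,260),3)
print(s["ee_pos"],R.from_rotvec(s["tool_rot"]).as_matrix().round(3).tolist())
for l in ["scraper","reamer"]:
    for r in outline_of("wrist",l)[:3]:
        ys,xs=np.nonzero(r["mask"]); print(l,round(r["conf"],2),r["rect"],xs.mean().round(1),ys.mean().round(1), atz(c,(xs.mean(),ys.mean()),0.055).round(4))
print(proj(c,[s["ee_pos"]-[0,0,.05]]))
E
```

```text
time: 3.35
ee_pos: [0.4785, 0.043, 0.1202]
tool_rot: [1.969, 2.445, 0.002]
force: [-0.4, -1.1, 0.8]
finger_gap: 0.8
gripper_force: 0.0
[0.47839111 0.04300921 0.12011336] [[-0.213, 0.977, 0.003], [0.977, 0.213, -0.0], [-0.001, 0.003, -1.0]]
scraper 0.93 [296.7, 182.3, 346.2, 227.8] 321.3 206.8 [0.4768 0.0475 0.055 ]
scraper 0.81 [162.3, 2.4, 224.1, 47.5] 196.0 21.3 [0.3757 0.1481 0.055 ]
scraper 0.59 [143.5, 163.0, 198.4, 213.7] 168.6 188.2 [0.3689 0.038  0.055 ]
reamer 0.68 [295.1, 66.2, 348.9, 120.2] 321.2 91.8 [0.4603 0.123  0.055 ]
[[322.28779312 220.33280616]]
```

View pics/w2.png

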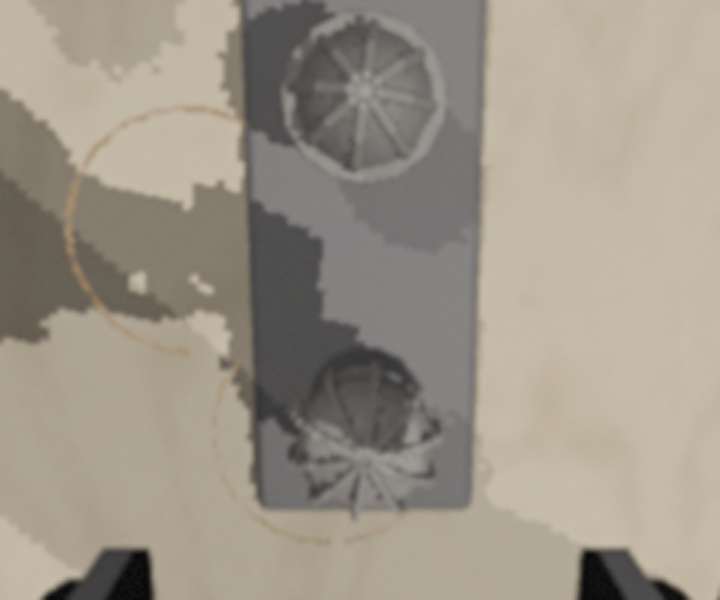

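The close crop confirms it. The scraper has a squat dome with a toothed rim, apex at full pixel (322,212). The pointed cone, tip at (321,89), stays in the other cup. I'm descending and grasping.

```bash
python3 -m crank '.13 -.04 2 0;.13 -.04 3 0;.13 -.04 3.64 0;.13 -.04 3.64 0;.13 -.04 3.64 0;.13 -.04 3.64 0;.13 -.04 3.64 0' 0.8 && python3 -m crank '0 0 0 0;0 0 0 0;0 0 0 0;0 0 0 0;0 0 0 0;0 0 0 0;0 0 0 0;0 0 0 0' 0.2
```

```text
time: 4.2
ee_pos: [0.4766, 0.0459, 0.0288]
tool_rot: [1.97, 2.445, 0.002]
force: [-0.2, 0.1, 0.0]
finger_gap: 0.801
gripper_force: 0.0
time: 5.0
ee_pos: [0.4763, 0.0459, 0.0284]
tool_rot: [1.97, 2.446, 0.001]
force: [-1.6, 0.3, 6.5]
finger_gap: 0.424
gripper_force: 59.1
```

```bash
python3 -m crank '0 0 -.4 0;0 0 -1 0;0 0 -2 0;0 0 -4 0;0 0 -6 0;0 0 -7 0;0 0 -7 0;0 0 -7 0'; python3 -m crank '-2 -.4 0 0;-4 -.8 0 0;-6 -1.2 0 0;-8 -1.6 0 0;-10 -2 0 0;-12 -2.4 0 0;-14 -2.8 0 0;-15.9 -3.2 0 0';python3 -m crank '0 0 0 0;0 0 0 0;0 0 0 0'
python3 - <<'E'
from h import *
c=cam("wrist");s=state();save(c,"w3.png")
print(s["ee_pos"],s["moment"],s["force"],s["joints"],R.from_rotvec(s["tool_rot"]).as_matrix().round(3).tolist())
for l in ["drive","nut_middle","jaws","scraper"]:
    for r in outline_of("wrist",l)[:2]:
        ys,xs=np.nonzero(r["mask"]); print(l,round(r["conf"],2),r["rect"],xs.mean().round(1),ys.mean().round(1), atz(c,(xs.mean(),ys.mean()),0.096).round(4))
np.savez("w3.npz",**{k:c[k] for k in("K","d","pose","pixels")})
E
```

```text
time: 5.8
ee_pos: [0.4755, 0.0461, 0.2026]
tool_rot: [-1.971, -2.446, 0.0]
force: [-0.7, -0.2, -1.2]
finger_gap: 0.423
gripper_force: 60.4
time: 6.6
ee_pos: [0.4816, -0.3555, 0.2005]
tool_rot: [-1.969, -2.443, -0.001]
force: [1.1, 0.1, -0.4]
finger_gap: 0.42
gripper_force: 60.3
time: 6.9
ee_pos: [0.4822, -0.3527, 0.2016]
tool_rot: [-1.968, -2.445, -0.001]
force: [-0.0, 0.7, -1.3]
finger_gap: 0.423
gripper_force: 60.3
[ 0.48243367 -0.35254535  0.20212232] [ 0.03373219  0.02494793 -0.04247808] [ 0.26993322  0.81988464 -1.3470632 ] [-8.29079317e-01  4.86010077e-01  1.20815106e+00  1.53735380e-04
  1.44935162e+00 -1.04486397e+00] [[-0.214, 0.977, -0.001], [0.977, 0.214, 0.002], [0.002, -0.001, -1.0]]
nut_middle 0.58 [241.3, 15.2, 440.2, 216.7] 341.2 115.7 [ 0.4822 -0.2841  0.096 ]
jaws 0.76 [239.4, 13.5, 441.8, 219.7] 341.1 115.6 [ 0.4821 -0.284   0.096 ]
scraper 0.88 [278.3, 233.5, 362.5, 320.0] 321.5 274.0 [ 0.4966 -0.4222  0.096 ]
```

View pics/w3.png

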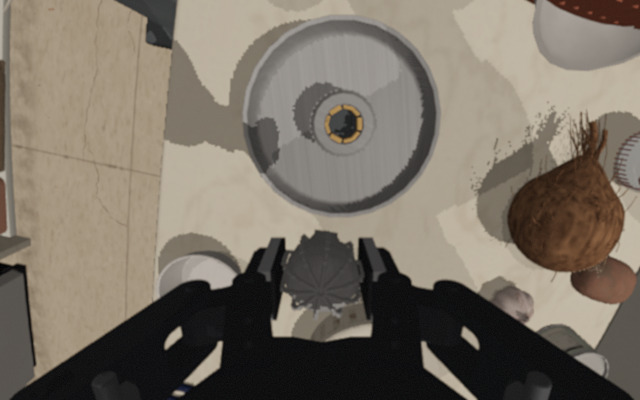

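The collet is in view, brass jaw ring at about (345,122), with the scraper held at (321,274). I'll fit the centre and zoom in on the bore.

```bash
python3 - <<'E'
from h import *
z=np.load("w3.npz");c={k:z[k] for k in z};im=c["pixels"].astype(int)
r,g,b=im[...,0],im[...,1],im[...,2]
m=((r-b)>60); m[:80]=0;m[170:]=0;m[:,:300]=0;m[:,390:]=0
ys,xs=np.nonzero(m);print(len(xs),xs.min(),xs.max(),ys.min(),ys.max())
e=cv2.minEnclosingCircle(np.c_[xs,ys].astype(np.float32));print(e,atz(c,e[0],.096),atz(c,e[0],.09))
print(atz(c,(340.7,116),.072))
# refine nut outline/rim via masks
import cv2
crop=c["pixels"][80:165,300:390,::-1].copy()
cv2.imwrite("pics/w3c.png",cv2.resize(np.clip(crop*1.8,0,255).astype(np.uint8),None,fx=6,fy=6,interpolation=cv2.INTER_CUBIC))
for C in [(.4815,-.2905),(.483,-.291),(.4815,-.288)]:
    print(C,proj(c,[[*C,.096],[C[0]+.027,C[1],.096],[C[0]-.027,C[1],.096],[C[0],C[1]+.027,.096],[C[0],C[1]-.027,.096]]).round(1).tolist())
E
```

```text
367 325 361 105 142
((343.7894592285156, 123.74342346191406), 19.15265655517578) [ 0.48558499 -0.28964532  0.096     ] [ 0.48603915 -0.28974045  0.09      ]
[ 0.48330921 -0.28426865  0.072     ]
(0.4815, -0.2905) [[338.5, 123.7], [371.6, 131.2], [304.9, 116.2], [346.5, 88.6], [330.9, 157.1]]
(0.483, -0.291) [[340.2, 124.7], [373.3, 132.3], [306.6, 117.2], [348.2, 89.7], [332.6, 158.1]]
(0.4815, -0.288) [[339.2, 120.5], [372.4, 128.1], [305.5, 112.9], [347.2, 85.3], [331.6, 154.1]]
```

View pics/w3c.png

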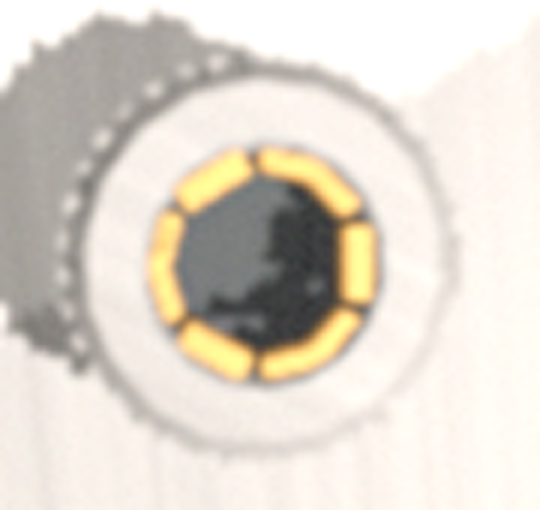

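```bash
python3 - <<'E'
from h import *
z=np.load("w3.npz");c={k:z[k] for k in z}
T=np.eye(4);s=state();T[:3,:3]=R.from_rotvec(s["tool_rot"]).as_matrix();T[:3,3]=s["ee_pos"]
m=outline_of("wrist","scraper")[0]["mask"]; ys,xs=np.nonzero(m)
e=cv2.minEnclosingCircle(np.c_[xs,ys].astype(np.float32));print("mask circle",e,[int(m[y].sum()) for y in range(230,325,8)])
t=np.linspace(0,2*np.pi,60)
for dz in (.0,):
  for dx,dy in [(0,0),(.002,0),(-.002,0),(0,.002)]:
    P=[]
    for zz,rr in [(.034,.019),(.045,.019),(.0495,.0145),(.054,.002)]:
        P+= [(dx+rr*np.cos(a),dy+rr*np.sin(a),.0205+dz-zz,1) for a in t]
    p=proj(c,(np.array(P)@T.T)[:,:3]); apex=proj(c,(T@[dx,dy,.0205+dz-.054,1])[:3])
    print(dx,dy,p.min(0).round(1),p.max(0).round(1),apex.round(1))
im=c["pixels"][220:330,265:375,::-1]
cv2.imwrite("pics/w3d.png",cv2.resize(np.clip(im*2.0,0,255).astype(np.uint8),None,fx=5,fy=5,interpolation=cv2.INTER_CUBIC))
E
```

```text
mask circle ((321.81463623046875, 274.54510498046875), 45.06342697143555) [7, 39, 57, 71, 80, 80, 82, 80, 75, 67, 36, 3]
0 0 [279.8 230.4] [368.5 318.8] [[324.3 293.1]]
0.002 0 [279.6 226.2] [368.7 315. ] [[324.3 288.7]]
-0.002 0 [280.  234.6] [368.3 322.5] [[324.3 297.4]]
0 0.002 [284.4 230.4] [373.2 318.8] [[329.3 293.1]]
```

View pics/w3d.png

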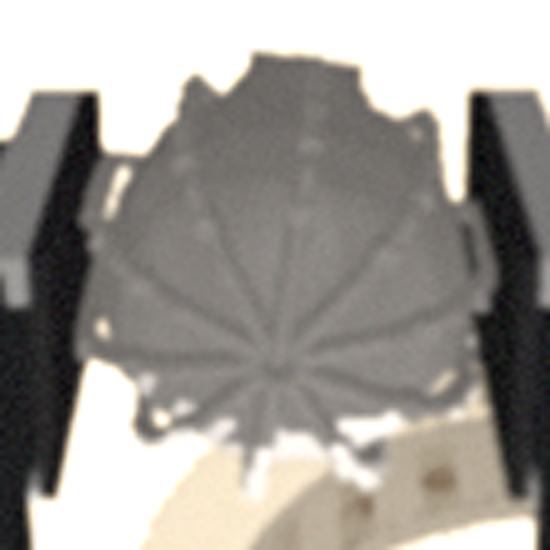

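```bash
python3 -m crank '2 .5 0 8;4 1 0 16;4.94 1.27 0 25;4.94 1.27 0 33;4.94 1.27 0 42;4.94 1.27 0 50;4.94 1.27 0 59;4.94 1.27 0 67' >/dev/null; python3 -m crank '0 0 0 8.5;0 0 0 17;0 0 0 25.5;0 0 0 34;0 0 0 42.5;0 0 0 51;0 0 0 59.5;0 0 0 68'>/dev/null; python3 -m crank '0 0 0 8.5;0 0 0 17;0 0 0 25.5;0 0 0 34;0 0 0 42.5;0 0 0 45;0 0 0 45;0 0 0 45'
python3 - <<'E'
from h import *
c=cam("wrist");s=state();print(s["ee_pos"],s["joints"][5],R.from_rotvec(s["tool_rot"]).as_matrix().round(3).tolist())
np.savez("w4.npz",**{k:c[k] for k in("K","d","pose","pixels")})
im=c["pixels"].astype(int);m=((im[...,0]-im[...,2])>60)
m[:80]=0;m[170:]=0;m[:,290:400]|=False;m[:,:290]=0;m[:,400:]=0
n,_,st,_=cv2.connectedComponentsWithStats(cv2.dilate(m.astype(np.uint8),np.ones((5,5))))
print(st[1:])
ys,xs=np.nonzero(m)
e=cv2.minEnclosingCircle(np.c_[xs,ys].astype(np.float32));print(e,atz(c,e[0],.096))
a=c["pixels"][int(e[0][1])-45:int(e[0][1])+45,300:390,::-1]; b=c["pixels"][220:330,265:375,::-1]
A=cv2.resize(a,(396,396),interpolation=cv2.INTER_CUBIC);B=cv2.resize(b,(396,396),interpolation=cv2.INTER_CUBIC)
cv2.imwrite("pics/w4.png",np.clip(np.hstack([A,B])*1.8,0,255))
E
```

```text
time: 9.6
ee_pos: [0.4872, -0.2263, 0.203]
tool_rot: [2.448, -1.969, 0.0]
force: [-0.7, 1.0, -1.6]
finger_gap: 0.421
gripper_force: 60.4
[ 0.48718959 -0.22639567  0.20292845] 2.270074845066602 [[0.214, -0.977, 0.0], [-0.977, -0.214, -0.0], [0.0, -0.0, -1.0]]
[[320 101  41  42 946]]
((340.0398254394531, 121.88053131103516), 18.990501403808594) [ 0.48529904 -0.28997916  0.096     ][ WARN:0@1.374] global loadsave.cpp:1063 imwrite_ Unsupported depth image for selected encoder is fallbacked to CV_8U.
```

View pics/w4.png

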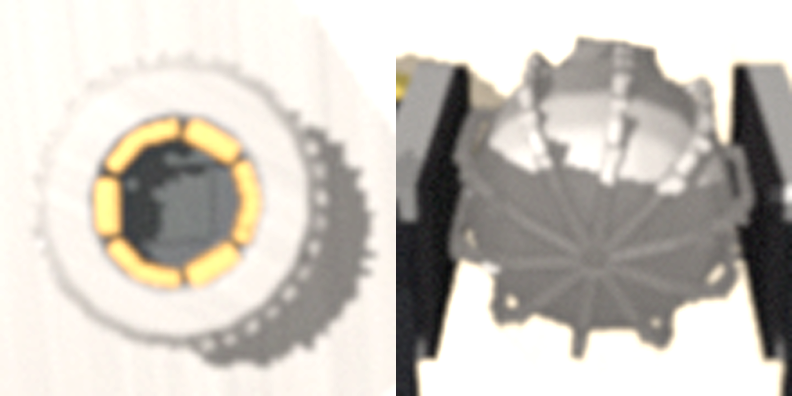

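The two opposite views agree on the collet at (0.4854, -0.2898). I'm moving above it with the foot just over the mouth.

```bash
python3 -m crank '1.2 .3 0 0;2.46 .61 0 0;2.46 .61 0 0;2.46 .61 1.5 0;2.46 .61 3 0;2.46 .61 3.28 0;2.46 .61 3.28 0;2.46 .61 3.28 0'; python3 -m crank '0 0 0 0;0 0 0 0';python3 - <<'E'
from h import *
s=state();print(s["ee_pos"],s["force"],s["moment"],s["tool_rot"])
E
```

```text
time: 10.45
ee_pos: [0.4861, -0.2902, 0.1226]
tool_rot: [2.447, -1.97, 0.004]
force: [0.0, -0.4, -0.4]
finger_gap: 0.418
gripper_force: 60.4
time: 10.65
ee_pos: [0.4858, -0.2901, 0.1222]
tool_rot: [2.447, -1.971, 0.004]
force: [-0.1, -0.1, -2.1]
finger_gap: 0.423
gripper_force: 60.4
[ 0.48581249 -0.29014593  0.12216525] [-0.0977716  -0.11607283 -2.14094883] [-0.05669811 -0.01066093 -0.04198169] [ 2.44654142 -1.97052175  0.0037517 ]
```

```bash
for i in 1; do python3 -m crank '0 0 .1 0;0 0 .2 0;0 0 .24 0;0 0 .28 0;0 0 .28 0'; done; python3 -m crank '0 0 .04 0;0 0 .08 0;0 0 .12 0;0 0 .12 0'
```

```text
time: 11.15
ee_pos: [0.4853, -0.2898, 0.1136]
tool_rot: [2.446, -1.971, -0.001]
force: [-0.4, -0.1, -1.7]
finger_gap: 0.42
gripper_force: 60.4
time: 11.55
ee_pos: [0.4854, -0.2898, 0.1107]
tool_rot: [-2.446, 1.971, 0.0]
force: [1.5, -0.2, -1.7]
finger_gap: 0.422
gripper_force: 60.4
```

```bash
python3 -m crank '0 0 .04 0;0 0 .08 0;0 0 .12 0;0 0 .12 0';  python3 -m crank '0 0 .04 0;0 0 .08 0;0 0 .12 0;0 0 .12 0'
```

```text
time: 11.95
ee_pos: [0.4854, -0.2899, 0.1077]
tool_rot: [-2.446, 1.971, 0.0]
force: [1.5, -0.1, -2.3]
finger_gap: 0.421
gripper_force: 60.4
time: 12.35
ee_pos: [0.4854, -0.2899, 0.1047]
tool_rot: [-2.446, 1.971, 0.0]
force: [-0.7, -0.5, -0.5]
finger_gap: 0.419
gripper_force: 60.4
```

```bash
python3 -m crank '0 0 .04 0;0 0 .06 0;0 0 .06 0';  python3 - <<'E'
from h import *
s=state();print(s["ee_pos"],s["force"],s["moment"])
E
```

```text
time: 12.65
ee_pos: [0.4854, -0.2899, 0.1032]
tool_rot: [2.446, -1.971, -0.0]
force: [1.6, -1.1, -1.2]
finger_gap: 0.418
gripper_force: 60.4
[ 0.48536835 -0.2898684   0.10323637] [ 1.62832682 -1.12728786 -1.18026992] [-0.00345182 -0.05664585 -0.00152194]
```

```bash
for k in 1; do python3 -m crank '0 0 .04 0;0 0 .04 0' | egrep 'ee_pos|^force'; python3 -m crank '0 0 .04 0;0 0 .04 0'| egrep 'ee_pos|^force'; done
```

```text
ee_pos: [0.4854, -0.2899, 0.1023]
force: [0.5, 0.1, -1.5]
ee_pos: [0.4855, -0.29, 0.1017]
force: [-1.1, 0.9, 3.1]
```

```bash
python3 -m crank '0 0 .02 0;0 0 .02 0' | egrep 'ee_pos|^force'; python3 -m crank '0 0 0 0'| egrep 'ee_pos|^force'
```

```text
ee_pos: [0.4859, -0.2899, 0.1009]
force: [3.5, 0.7, 0.4]
ee_pos: [0.4859, -0.2899, 0.1009]
force: [4.5, -0.1, 2.3]
```

```bash
python3 -m crank '0 0 .02 0;0 0 .02 0' | egrep 'ee_pos|^force'; python3 -m crank '0 0 .02 0;0 0 .02 0'| egrep 'ee_pos|^force'
```

```text
ee_pos: [0.4859, -0.29, 0.1007]
force: [5.5, 1.5, 4.8]
ee_pos: [0.486, -0.2901, 0.1004]
force: [5.2, 1.9, 5.4]
```

```bash
python3 -m crank '0 -.024 0 -4;0 -.024 0 -4' | egrep 'ee_pos|^force'; python3 -m crank '0 0 0 -6;0 0 0 -6'| egrep 'ee_pos|^force';python3 -m crank '0 0 0 -6;0 0 0 -6'| egrep 'ee_pos|^force'
```

```text
ee_pos: [0.4862, -0.2898, 0.1001]
force: [4.4, 1.4, 5.6]
ee_pos: [0.4862, -0.2896, 0.0999]
force: [4.8, 2.4, 3.0]
ee_pos: [0.4863, -0.2895, 0.0998]
force: [6.2, 2.5, 2.3]
```

```bash
python3 -m crank '0 -.027 .02 0;0 -.027 .02 0' | egrep 'ee_pos|^force'; python3 -m crank '0 0 0.02 -6;0 0 0.02 -6'| egrep 'ee_pos|^force';python3 -m crank '0 0 0 -6;0 0 0 -6'| egrep 'ee_pos|^force'
```

```text
ee_pos: [0.4866, -0.2896, 0.0995]
force: [3.7, 0.5, 3.9]
ee_pos: [0.4868, -0.2896, 0.0992]
force: [3.7, 0.9, 6.4]
ee_pos: [0.487, -0.2894, 0.0992]
force: [5.2, 1.2, 4.8]
```

```bash
python3 -m crank '.018 -.021 0 0;.018 -.021 0 0' | egrep 'ee_pos|^force'; python3 -m crank '0 0 0 -6;0 0 0 -6'| egrep 'ee_pos|^force';python3 -m crank '0 0 0 -6;0 0 0 -6'| egrep 'ee_pos|^force';python3 - <<'E'
from h import *
s=state();print(s["ee_pos"],s["force"],s["moment"],s["tool_rot"],s["joints"][5])
E
```

```text
ee_pos: [0.4872, -0.2896, 0.0991]
force: [3.0, 0.9, 5.6]
ee_pos: [0.4872, -0.2896, 0.0992]
force: [2.6, 1.4, 6.3]
ee_pos: [0.4873, -0.2894, 0.0993]
force: [2.8, 2.3, 8.2]
[ 0.48726167 -0.28943998  0.09928408] [2.78707181 2.27662997 8.15420818] [ 0.33563878 -0.44628149 -0.01991219] [ 2.97369536e+00 -1.01269166e+00  5.49430126e-04] 1.4824431727615603
```

```bash
for i in 1; do python3 -m crank '0 0 0 -6;0 0 0 -6'| egrep 'ee_pos|^force';python3 -m crank '0 0 0 -6;0 0 0 -6'| egrep 'ee_pos|^force';python3 -m crank '0 0 0 -6;0 0 0 -6'| egrep 'ee_pos|^force';python3 -m crank '0 0 0 -6;0 0 0 -6'| egrep 'ee_pos|^force'; done
```

```text
ee_pos: [0.4874, -0.2892, 0.0997]
force: [2.5, 3.7, 11.8]
ee_pos: [0.4874, -0.2891, 0.0999]
force: [2.4, 4.5, 12.3]
ee_pos: [0.4874, -0.2891, 0.1]
force: [1.3, 3.9, 15.0]
ee_pos: [0.4873, -0.289, 0.1]
force: [-0.2, 4.4, 13.8]
```

```bash
python3 -m crank '-.005 -.02 -.03 0;-.005 -.02 -.03 8;-.005 -.02 -.03 16;-.005 -.02 -.03 24;-.005 -.02 -.03 24'| egrep 'ee_pos|^force';python3 -m crank '0 0 0 6;0 0 0 6'| egrep 'ee_pos|^force';python3 -m crank '0 0 0 6;0 0 0 6'| egrep 'ee_pos|^force';python3 -m crank '0 0 0 6;0 0 0 6'| egrep 'ee_pos|^force';
```

```text
ee_pos: [0.4873, -0.2893, 0.1003]
force: [2.7, 0.9, 8.8]
ee_pos: [0.4873, -0.2893, 0.1001]
force: [2.5, 0.2, 7.6]
ee_pos: [0.4872, -0.2893, 0.0998]
force: [2.0, -1.4, 4.4]
ee_pos: [0.487, -0.2892, 0.0994]
force: [2.0, -1.9, 2.8]
```

```bash
python3 -m crank '0 0 .02 3;0 0 .02 3'| egrep 'ee_pos|^force';python3 -m crank '0 0 .02 4;0 0 .02 4'| egrep 'ee_pos|^force';python3 -m crank '0 0 .02 4;0 0 .02 4'| egrep 'ee_pos|^force';python3 -m crank '0 0 0 4;0 0 0 4'| egrep 'ee_pos|^force';
```

```text
ee_pos: [0.487, -0.289, 0.0986]
force: [2.8, -2.3, 0.1]
ee_pos: [0.4869, -0.2889, 0.0982]
force: [1.2, -2.2, -0.8]
ee_pos: [0.4868, -0.2889, 0.0977]
force: [0.7, -1.7, -2.3]
ee_pos: [0.4868, -0.2889, 0.0977]
force: [0.3, -1.8, -1.7]
```

```bash
for k in 1; do python3 -m crank '0 0 .03 -2;0 0 .03 -2'| egrep 'ee_pos|^force';python3 -m crank '0 0 .03 0;0 0 .03 0'| egrep 'ee_pos|^force';python3 -m crank '0 0 .02 0;0 0 .02 0'| egrep 'ee_pos|^force'; done
```

```text
ee_pos: [0.487, -0.2888, 0.0971]
force: [0.9, -2.3, -1.2]
ee_pos: [0.4872, -0.2889, 0.0965]
force: [1.0, -2.0, -1.1]
ee_pos: [0.4872, -0.2889, 0.0961]
force: [0.4, -2.2, -0.2]
```

```bash
for k in 1; do python3 -m crank '0 0 .02 0;0 0 .02 0'| egrep 'ee_pos|^force';python3 -m crank '0 0 .02 0;0 0 .02 0'| egrep 'ee_pos|^force';python3 -m crank '0 0 .02 0;0 0 .02 0'| egrep 'ee_pos|^force'; done; python3 - <<'E'
from h import *
s=state();print(s["ee_pos"],s["force"],s["moment"],s["tool_rot"],s["joints"][5])
E
```

```text
ee_pos: [0.4873, -0.289, 0.0959]
force: [-0.1, -2.2, 3.6]
ee_pos: [0.4874, -0.2892, 0.0959]
force: [-1.9, -1.8, 7.1]
ee_pos: [0.4874, -0.2893, 0.0958]
force: [-2.3, -1.2, 11.3]
[ 0.48743323 -0.28930042  0.09581492] [-2.27404424 -1.19976073 11.27105583] [-0.24240647  0.44551723  0.01456194] [ 2.59312    -1.77235016  0.00282235] 2.0258065974455923
```

The scraper is home: TCP z 0.0958 against 0.0959 expected, and force builds on the floor. Next I release it and turn the wrist back for the nut.

```bash
python3 -m crank '0 0 -.05 0;0 0 -.05 0'| egrep 'ee_pos|^force'; python3 -m crank '0 0 0 0;0 0 0 0;0 0 0 0;0 0 0 0;0 0 -.5 0;0 0 -.5 0' 0.8 | egrep 'ee_pos|^force|gap'
python3 -m crank '0 0 0 -8;0 0 0 -16;0 0 0 -24;0 0 0 -32;0 0 0 -40;0 0 0 -48;0 0 0 -56;0 0 0 -64' >/dev/null;python3 -m crank '0 0 0 -8;0 0 0 -16;0 0 0 -24;0 0 0 -32;0 0 0 -40;0 0 0 -48;0 0 0 -56;0 0 0 -56'
python3 - <<'E'
from h import *
c=cam("wrist");s=state();print(s["ee_pos"],s["force"],s["moment"],s["joints"][5],R.from_rotvec(s["tool_rot"]).as_matrix().round(3).tolist())
save(c,"w5.png")
E
```

```text
ee_pos: [0.4873, -0.289, 0.096]
force: [-0.4, -2.9, 3.8]
ee_pos: [0.4879, -0.2894, 0.1102]
force: [1.0, -0.4, -0.8]
finger_gap: 0.798
time: 21.85
ee_pos: [0.4873, -0.289, 0.1086]
tool_rot: [2.831, 1.361, 0.0]
force: [-0.5, 0.4, -0.4]
finger_gap: 0.8
gripper_force: 0.0
[ 0.48732609 -0.28895365  0.1086012 ] [ 0.06145366 -0.17577973 -0.12668771] [-0.03697641 -0.02040673  0.0178572 ] -0.06555960101636761 [[0.628, 0.778, 0.0], [0.778, -0.628, -0.0], [0.0, 0.0, -1.0]]
```

View pics/w5.png

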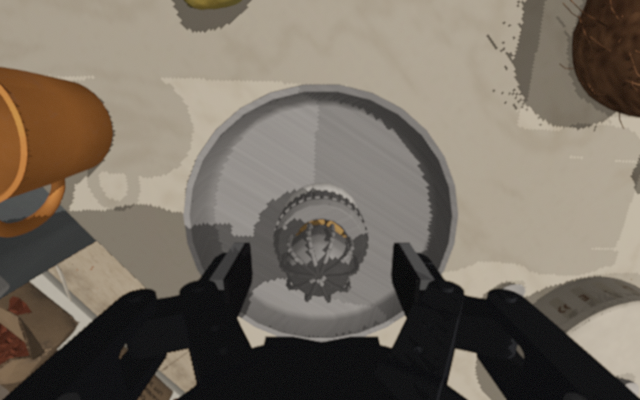

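The scraper stands upright in the collet, head at (320,270), fingers free on both sides. I'm descending to the nut.

```bash
python3 -m crank '0 0 .7 0;0 0 1.4 0;0 0 1.7 0;0 0 1.86 0;0 0 1.86 0;0 0 1.86 0;0 0 1.86 0' 0.8; python3 -m crank '0 0 0 0;0 0 0 0;0 0 0 0;0 0 0 0;0 0 0 0;0 0 0 0;0 0 0 0;0 0 0 0' 0.3; python3 - <<'E'
from h import *
s=state();print(s["ee_pos"],s["force"],s["moment"],s["joints"][5])
E
```

```text
time: 22.6
ee_pos: [0.4875, -0.2891, 0.0625]
tool_rot: [2.831, 1.359, 0.001]
force: [-0.7, 0.3, -0.6]
finger_gap: 0.802
gripper_force: 0.0
time: 23.4
ee_pos: [0.4869, -0.2886, 0.0628]
tool_rot: [-2.832, -1.36, 0.001]
force: [-3.8, 2.3, 8.8]
finger_gap: 0.616
gripper_force: 62.3
[ 0.4868874  -0.2886201   0.06276479] [-3.82530069  2.32505333  8.81032299] [0.57021554 0.78932207 0.03163611] -0.06845492785566004
```

```bash
cat > m.py <<'E'
from h import *
s=state();print("t",s["time"],s["ee_pos"].round(4),"F",s["force"].round(1),"M",s["moment"].round(3),"yaw",np.degrees(2*np.arctan2(s["tool_rot"][1],s["tool_rot"][0])).round(2),"j6",s["joints"][5].round(3),"gap",round(s["finger_gap"],3))
E
python3 m.py; python3 -m crank '0 -.02 0 0;0 -.02 0 5;0 -.02 0 10'>/dev/null; python3 m.py;  python3 -m crank '0 0 0 5;0 0 0 10'>/dev/null; python3 m.py;python3 -m crank '0 0 0 0'>/dev/null; python3 m.py
```

```text
t 23.4 [ 0.4869 -0.2886  0.0628] F [-3.8  2.3  8.8] M [0.57  0.789 0.032] yaw -308.7 j6 -0.068 gap 0.616
t 23.7 [ 0.487  -0.2888  0.0628] F [-1.1 -0.3  6. ] M [0.309 0.306 0.387] yaw 41.13 j6 0.109 gap 0.621
t 23.9 [ 0.4872 -0.289   0.0628] F [-0.2  0.4  5.4] M [0.16  0.162 0.325] yaw 31.12 j6 0.284 gap 0.619
t 24.0 [ 0.4872 -0.2889  0.0628] F [-0.6 -0.8  5.6] M [ 0.211  0.274 -0.328] yaw 31.13 j6 0.283 gap 0.623
```

```bash
for i in 1 2 3; do python3 -m crank '0 0 0 4;0 0 0 8'>/dev/null; python3 m.py; done
```

```text
t 24.2 [ 0.4873 -0.2891  0.0628] F [ 0.2 -1.7  3.5] M [0.132 0.109 0.317] yaw 23.17 j6 0.422 gap 0.618
t 24.4 [ 0.4874 -0.2893  0.0628] F [ 0.5 -0.7  3.9] M [0.019 0.009 0.357] yaw 15.16 j6 0.562 gap 0.618
t 24.6 [ 0.4874 -0.2895  0.0628] F [-0.4 -2.4  3.1] M [-0.102 -0.042  0.386] yaw 7.15 j6 0.702 gap 0.616
```

```bash
for i in 1 2 3; do python3 -m crank '0 0 0 3;0 0 0 5'>/dev/null; python3 m.py; done
```

```text
t 24.8 [ 0.4874 -0.2896  0.0628] F [ 0.7 -3.7  3.8] M [-0.04  -0.055  0.359] yaw 2.21 j6 0.788 gap 0.622
t 25.0 [ 0.4875 -0.2897  0.0628] F [-0.2 -4.   2.9] M [-0.188 -0.057  0.379] yaw -2.79 j6 0.875 gap 0.617
t 25.2 [ 0.4874 -0.2898  0.0628] F [-0.2 -4.1  2.5] M [-0.294 -0.009  0.391] yaw -7.79 j6 0.963 gap 0.619
```

```bash
python3 -m crank '0 .02 0 3;0 .02 0 5'>/dev/null; python3 m.py; for i in 1 2; do python3 -m crank '0 0 0 3;0 0 0 5'>/dev/null; python3 m.py; done
```

```text
t 25.4 [ 0.4874 -0.29    0.0628] F [ 0.9 -1.7  3.7] M [-0.031 -0.067  0.427] yaw -12.79 j6 1.049 gap 0.621
t 25.6 [ 0.4874 -0.2901  0.0628] F [ 0.4 -3.7  3.8] M [-0.184 -0.077  0.419] yaw -17.79 j6 1.136 gap 0.621
t 25.8 [ 0.4874 -0.2902  0.0628] F [-0.3 -4.1  3.7] M [-0.275 -0.133  0.425] yaw -22.78 j6 1.224 gap 0.62
```

```bash
for i in 1 2; do python3 -m crank '0 0 0 3;0 0 0 5'>/dev/null; python3 m.py; done
```

```text
t 26.0 [ 0.4873 -0.2903  0.0628] F [-0.7 -4.1  3.9] M [-0.333 -0.03   0.482] yaw -27.78 j6 1.311 gap 0.622
t 26.2 [ 0.4873 -0.2904  0.0629] F [-1.6 -5.3  3.7] M [-0.396  0.005  0.504] yaw -32.78 j6 1.398 gap 0.624
```

```bash
for i in 1 2; do python3 -m crank '0 0 0 2;0 0 0 4'>/dev/null; python3 m.py; done
```

```text
t 26.4 [ 0.4872 -0.2905  0.0629] F [-2.1 -4.9  3.1] M [-0.526  0.056  0.563] yaw -36.75 j6 1.467 gap 0.62
t 26.6 [ 0.4872 -0.2906  0.0628] F [-1.6 -5.1  3.8] M [-0.566  0.102  0.573] yaw -40.74 j6 1.537 gap 0.621
```

```bash
python3 -m crank '0 0 0 1.5;0 0 0 3'>/dev/null; python3 m.py; python3 -m crank '0 0 0 0;0 0 0 0'>/dev/null; python3 m.py
```

```text
t 26.8 [ 0.4871 -0.2906  0.0628] F [-2.7 -5.5  2.8] M [-0.603  0.149  0.562] yaw -43.72 j6 1.589 gap 0.622
t 27.0 [ 0.4871 -0.2907  0.0628] F [-2.4 -5.5  3.9] M [-0.598  0.096  0.186] yaw -43.72 j6 1.589 gap 0.619
```

```bash
python3 -m crank '0 0 0 0;0 0 0 0;0 0 0 0;0 0 0 0;0 0 0 0' 0.8 >/dev/null; python3 m.py; python3 -m crank '0 0 -.5 0;0 0 -1.5 0;0 0 -3 0;0 0 -4.5 0;0 0 -6 0;0 0 -6 0;0 0 -6 0;0 0 -6 0'>/dev/null; python3 m.py
python3 - <<'E'
from h import *
c=cam("wrist");save(c,"w6.png",(160,60,480,300),2.5);s=state()
c2=cam("scene");save(c2,"s3.png",(300,170,420,300),4)
for l in ["scraper","reamer","drive"]:
    for r in outline_of("wrist",l)[:2]: print(l,round(r["conf"],2),np.round(r["rect"]),)
print(proj(c,[[.487,-.2892,.130]]))
E
```

```text
t 27.5 [ 0.4868 -0.289   0.0618] F [-0.7 -0.6 -0.2] M [0.033 0.012 0.021] yaw 316.3 j6 1.589 gap 0.804
t 28.3 [ 0.4864 -0.2887  0.211 ] F [-0.6  0.2 -0.8] M [-0.    -0.043  0.004] yaw 316.29 j6 1.589 gap 0.799
scraper 0.71 [300. 179. 346. 224.]
reamer 0.63 [ 91.   0. 202.  41.]
reamer 0.55 [229.  93. 416. 269.]
[[320.51374492 204.54663688]]
```

View pics/w6.png

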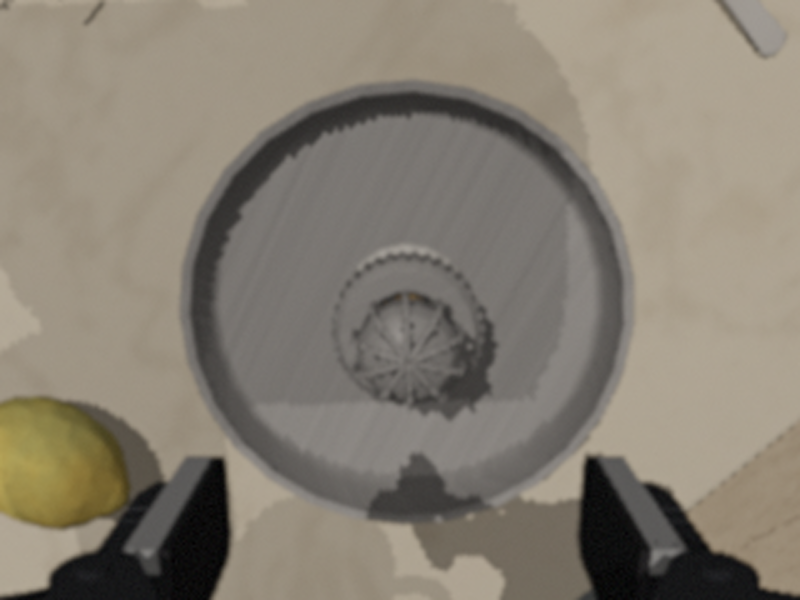

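The scraper stands upright in the collet, apex at full pixel (322,203) against (320.5,204.5) predicted for fully home, and the gripper is clear of it. Handing in.

```bash
python3 -c "
from bench import *
print(hand_in())"
```

```text
the job is handed in; nothing more can be done
None
```

I seated the scraper fully home in the drive, tightened the nut to about 0.2 N m above its free drag (firm is 0.25, minimum 0.12), let go and handed the job in at about 28 s; the judge returned no verdict.

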